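Mount the ring coil on its chassis stud

TASK

Build up the mounting of the copper ring coil on the chassis stud: the larger fibre pad goes down first, flat on the chassis, then the black centring sleeve, then the coil over the sleeve so that it lies flat on the pad, then the smaller pad on top of the coil, and last the dished steel plate, hollow side up as it lies now, ready for the nut. Every part must sit fully down, level and with the stud through its hole; leave the tape, the old transformer and the heatsink where they are.

Things in the scene. Friction and masses are not known exactly. Their poses are not given: they have to be found in the camera images.
- chassis: Flat grey sheet-metal chassis, 12 mm high, fixed, x -70 to 70, y -72 to 138 mm in its frame. An 8 mm threaded steel stud stands up from it; its tip (last 6.5 mm tapered) is 64 mm above the bench. Origin: on the stud's axis at bench level, z up; the chassis top is at z = 12 mm, bare round the stud. A small board, two capacitors and a terminal block beyond y = 75 mm reach at most 50 mm above the bench.
- large_pad: Larger of two flat brown ring-shaped pads of hard insulating fibre, lying flat: 60 mm across, 5 mm thick, centre hole 14 mm. Origin at the centre of its underside, z up.
- sleeve: Black plastic centring sleeve, a short tube standing upright: 22 mm across, 24 mm high, bore 11 mm through; the upper end is chamfered (19 mm across in its top 4 mm). Origin at the centre of its lower end, z up along the bore.
- coil: Ring-shaped coil closely wound with copper wire, lying flat: 62 mm across, 26 mm high, open centre 27 mm across. Origin at the centre of its underside, z up. 0.18 to 0.29 kg.
- small_pad: Smaller of the two flat brown ring-shaped fibre pads, lying flat: 46 mm across, 5 mm thick, centre hole 14 mm. Origin at the centre of its underside, z up.
- dished_plate: Round dished steel clamping plate, lying with its hollow side up: flat hub at the bottom with a 12 mm hole, coned up to a short upright lip 52 mm across (4.5 to 9 mm above its underside), 9 mm high in all. Origin at the centre of the hub's underside, z up.
- tape_roll: Roll of amber tape lying flat, 69 mm across, 12 mm high, open in the middle; loose, not part of the job. Origin at the centre of its underside.
- old_transformer: Small square transformer with dark iron core and yellow winding, 30 x 42 x 36 mm high; loose, not part of the job. Origin at the centre of its underside. (To the right of all these parts, beyond y = -0.37 m, stands an open cardboard tray with walls 34 mm high.)
- heatsink: Silvery finned heatsink, 30 x 45 x 23 mm high; loose, not part of the job. Origin at the centre of its underside.
Mind the look-alikes: they are no part of the job. Several things have the shape of the dished_plate; the one meant has the colours described above.

How it is judged:
At the end, for the whole second after the job is handed in: Undersides above the bench: large pad 12 mm, sleeve and coil 17 mm (sleeve inside coil), small pad 43 mm, dished plate 48 mm, each within 2.5 mm; each centred on the stud within 5 mm (sleeve), 6 mm (pads, plate) or 8 mm (coil), level within 0.09 rad, released and at rest (horizontal distance between each of large_pad, small_pad, dished_plate and chassis below 0.006 m and z of large_pad in the frame of chassis between 0.0095 and 0.0145 m and angle between each of large_pad, sleeve, coil, small_pad, dished_plate's own z axis and vertical below 0.09 rad and linear speed of each of large_pad, sleeve, coil, small_pad, dished_plate below 0.01 m/s and angular speed of each of large_pad, sleeve, coil, small_pad, dished_plate below 0.15 rad/s and horizontal distance between sleeve and chassis below 0.005 m and z of sleeve in the frame of chassis between 0.0145 and 0.0195 m and horizontal distance between coil and chassis below 0.008 m and z of coil in the frame of chassis between 0.0145 and 0.0195 m and z of small_pad in the frame of chassis between 0.0405 and 0.0455 m and z of dished_plate in the frame of chassis between 0.0455 and 0.0505 m); the robot touches nothing.
It fails at once if the roll of tape is pushed more than 20 mm from where it lay (distance of tape_roll from where it was at the start of the episode above 0.02 m).
It fails at once if the old transformer is pushed more than 20 mm from where it lay (distance of old_transformer from where it was at the start of the episode above 0.02 m).
It fails at once if the heatsink is pushed more than 20 mm from where it lay (distance of heatsink from where it was at the start of the episode above 0.02 m).
It also fails if it takes over 131 s, if anything falls off the work surface, if the arm or the gripper's body presses on something with over 40 N, if the wrist force passes 120 N, or if a joint passes its speed limit or range.

ROBOT

A 6-joint arm with a two-finger parallel gripper is mounted at the origin on a cart in front of the work surface, level with it; the furniture and walls round the work are solid. World frame = base frame: x ahead of the robot, y to its left, z up, the work surface at z = 0. Lengths are in m, angles in rad, forces in N, time in s.
With the tool pointing down it reaches from about 0.35 to 0.975 m from the base axis. Payload 4.9 kg.
Tool frame: the origin (TCP) lies at the very end of the fingers, on their centre line; the grasp point (between the pads) lies 19 mm behind it; x points along the fingers, y is the direction in which the jaws open and shut, and the axes are right-handed (so a half turn about x gives the same grasp; the last joint's range is limited). The gripper opens to 85 mm and grips with 20 to 120 N. Pads are 22 mm wide; open, the fingers measure 114 mm over their backs; the gripper's body (76 mm by 85 mm) begins 54 mm behind the grasp point. The pads swing forward as they close: fully open they stand 13 mm farther back than shut.
Start: joints at [-1.404, 0.053, 1.613, -0, 1.476, -0.119], TCP at [0.176, -0.6, 0.231] pointing down, gripper open.
Joint ranges: [-3.01, 3.01], [-1.01, 2.22], [0.06, 2.58], [-1.02, 4.17], [0.09, 2.62], [-3.14, 3.14]. Speed limits (rad/s): [2.57, 2.57, 3.14, 3.14, 3.14, 3.14].

INTERFACE

Orientations are given as a unit quaternion [w, x, y, z].
In Python, from plant import manip gives the robot as it stands.
- The arm moves only by the tool play_rows, never from a script. Its argument "plan" is a list of rows, each a list of 5 numbers: the shift along the tool's x, y, z in mm, then the turn about the tool's x in rad, then the closure, from -1 (fully open) to 1 (shut). A call has 1 to 8 rows; each row is the pose to reach, as a shift and turn from the pose commanded when the call began, along the tool's axes at that moment; what a row does not reach only later rows make up. A row lasts 1/8 s, in which the tool goes at most 62.5 mm and 10.7 degrees, less where a joint would pass 70% of its speed; a pose out of reach is approached as far as the arm can. A call with a gripper value outside its range is refused whole. The fingers move at their own pace and stop on an object; the grip force is fixed at half the most. Time passes only in rows, so rows that repeat a pose let the fingers close. It gives the time, the measured TCP pose, the force and the opening at its end, in the units of the state.
- manip.state(): the state, without advancing time (a new reading comes with each control period).
- manip.grab_frame(name): name is "side" or "top"; returns a dict with "img" (400x640x3 uint8, red, green, blue), "range_z" (400x640 float32, m along the optical axis (not along the pixel's ray), 0 where there is no reading), "fx", "fy", "cx", "cy" (pixels), "origin" and "rotation" of the camera in the world. Camera axes: x right, y up, looking along -z (the intrinsics and any distortion apply to the point x, -y, -z); pixel columns grow to the right and rows downward; lengths in m; the calibration is good to about 2 mm. A picture is of the moment at which its call begins.
- manip.job_done(): hands the job in, once; it reports no verdict.
The state is a dict: "time": time; "joint_pos": joint angles; "joint_vel": joint speeds; "joint_efforts": joint torques, N m; "tool_pos": TCP position; "tool_rot": TCP orientation; "contact_force": force on the tool from outside, world axes, zero at the start; "ft_torque": the same for the moment, N m; "gripper_width": opening from 0.0 (shut) to 1.0 (fully open).
Only numpy, scipy, OpenCV 4.12 (cv2) and the standard library are available. Lean on these libraries where they do the work, as an engineer would, in place of code of your own. Each camera call takes 0.05 s, during which the arm holds its last target. There are 200 camera calls.

## Working session

There is one attempt and no reset: what is moved stays moved. The work goes in short steps, Python scripts to look and compute and a tool call to move; the robot and the scene stay as the last step left them, time stands still between calls to the robot, and variables do not carry over. Pictures are saved under pics/ and viewed, about 12 in all and at most 16, crops included, and the job is handed in when it is done.

Besides the shell and the picture viewer there is one more tool, called after "Call:" as a command line: name --pt "numbers of a row" for each row, then --argument value for the rest. play_rows: Moves the arm, as the interface text tells. Its arguments: {"type":"object","properties":{"plan":{"type":"array"}},"required":["plan"]}

```bash
ls; mkdir -p pics; cat > h.py <<'E'
import numpy as np,cv2
from plant import manip
def grab(n):
    f=manip.grab_frame(n); return f
def save(img,name,s=1):
    img=cv2.resize(img,None,fx=s,fy=s,interpolation=cv2.INTER_CUBIC) if s!=1 else img
    cv2.imwrite('pics/'+name,img[:,:,::-1])
def pts(f):
    v,u=np.mgrid[0:400,0:640]; z=f['range_z']
    p=np.stack([(u-f['cx'])/f['fx']*z,-(v-f['cy'])/f['fy']*z,-z],-1)
    return p@np.array(f['rotation']).T+np.array(f['origin'])
def ray(f,u,v,h):
    d=np.array([(u-f['cx'])/f['fx'],-(v-f['cy'])/f['fy'],-1.])@np.array(f['rotation']).T
    o=np.array(f['origin']); return o+d*(h-o[2])/d[2]
def pix(f,P):
    q=(np.array(P)-f['origin'])@np.array(f['rotation']); return f['cx']-f['fx']*q[0]/q[2], f['cy']+f['fy']*q[1]/q[2]
E
python3 - <<'E'
from h import *
for n in('top','side'):
    f=grab(n); save(f['img'],n+'0.png',1.25)
    print(n,{k:np.round(f[k],3).tolist() for k in f if k not in('img','range_z')})
    np.savez(n+'0.npz',**f)
print(manip.state())
E
```

```text
pics
top {'fx': 454.846, 'fy': 454.846, 'cx': 318.488, 'cy': 197.729, 'origin': [0.269, -0.124, 1.116], 'rotation': [0.709, 0.079, -0.079, -0.696]}
side {'fx': 387.157, 'fy': 387.157, 'cx': 321.885, 'cy': 199.697, 'origin': [-0.028, 0.777, 0.522], 'rotation': [-0.221, -0.141, 0.524, 0.81]}
{'time': 0.1, 'joint_pos': array([-1.40403521e+00,  5.33433396e-02,  1.61416141e+00,  2.09343302e-05,
        1.47600315e+00, -1.18992602e-01]), 'joint_vel': array([ 0.00017744, -0.00192913, -0.00079373,  0.00154023,  0.00129592,
       -0.00050319]), 'joint_efforts': array([ 1.07116281e-03, -3.94900239e+01, -3.71362889e+01,  1.77752094e-05,
        3.90202651e-03, -1.15192583e-05]), 'tool_pos': array([ 0.17609127, -0.59909069,  0.23015059]), 'tool_rot': array([-0.10000795, -0.69989266, -0.10136219,  0.69991027]), 'contact_force': array([ 0.26839343, -0.31472484,  0.20109628]), 'ft_torque': array([ 0.02735668, -0.03399209, -0.02991583]), 'gripper_width': 1.0023513371200916}
```

```bash
python3 - <<'E'
s=open('h.py').read()
s=s.replace("def grab","from scipy.spatial.transform import Rotation as R\ndef rm(q): return R.from_quat(np.roll(q,-1)).as_matrix()\ndef grab",1).replace("np.array(f['rotation'])","rm(f['rotation'])")
open('h.py','w').write(s)
E
python3 - <<'E'
from h import *
f=dict(np.load('top0.npz')); P=pts(f)
m=f['range_z']>0
print(np.median(P[m],0), ray(f,320,200,0),rm(f['rotation']).round(3))
E
```

```text
[ 0.53770174 -0.12282902  0.0006351 ] [ 0.51673389 -0.12415506  0.        ] [[ 0.018  0.975 -0.222]
 [-1.     0.018 -0.003]
 [ 0.001  0.222  0.975]]
```

View pics/top0.png

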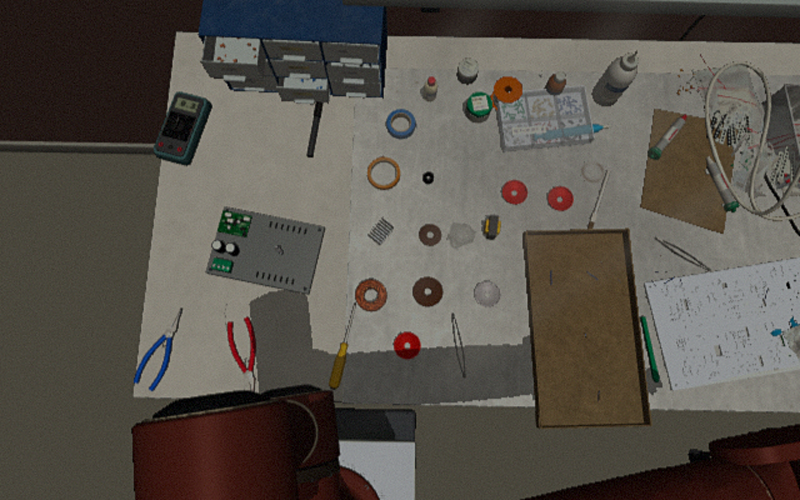

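View pics/side0.png

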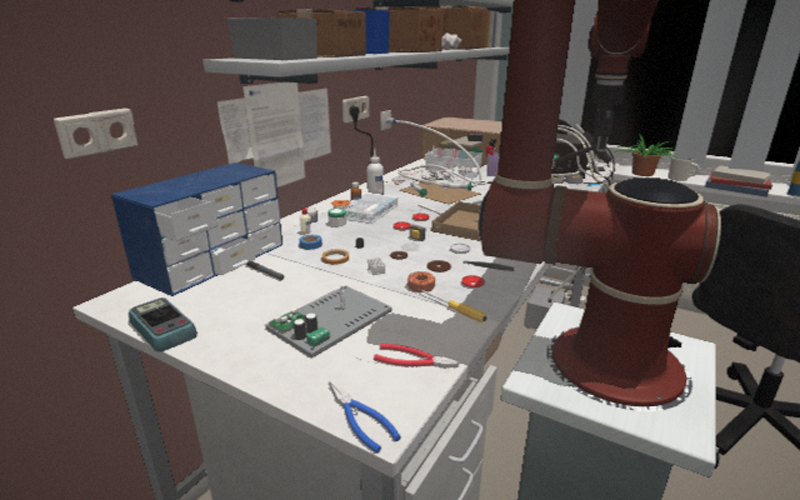

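```bash
python3 - <<'E'
from h import *
f=dict(np.load('top0.npz')); g=dict(np.load('side0.npz')); P=pts(f)
a=cv2.resize(f['img'][125:295,270:490],(780,600),interpolation=cv2.INTER_CUBIC)
save(a,'crop1.png')
for n,u,v in[('coil',371,295),('lpad',428,291),('spad',430,234),('sleeve',428,177),('plate',487,292),('crump',460,235),('clear',593,172),('stud',279,250),('tape',383,172),('xf',491,227),('hs',380,231)]:
    u/=1.25;v/=1.25; w=P[int(v)-4:int(v)+5,int(u)-4:int(u)+5]
    w=w[f['range_z'][int(v)-4:int(v)+5,int(u)-4:int(u)+5]>0]
    print(n,ray(f,u,v,.005).round(3),w[:,2].max().round(4),np.median(w[:,2]).round(4))
E
```

```text
coil [ 0.424 -0.069  0.005] 0.0217 -0.0
lpad [ 0.434 -0.181  0.005] 0.0096 0.0035
spad [ 0.55  -0.184  0.005] 0.0095 0.0027
sleeve [ 0.671 -0.179  0.005] 0.0291 0.0176
plate [ 0.434 -0.297  0.005] 0.0068 0.001
crump [ 0.549 -0.244  0.005] 0.0056 0.0009
clear [ 0.688 -0.52   0.005] 0.0073 0.0006
stud [0.511 0.118 0.005] 0.0641 0.0122
tape [ 0.68  -0.086  0.005] 0.0045 0.0003
xf [ 0.567 -0.307  0.005] 0.0379 0.0336
hs [ 0.554 -0.083  0.005] 0.0252 0.013
```

View pics/crop1.png

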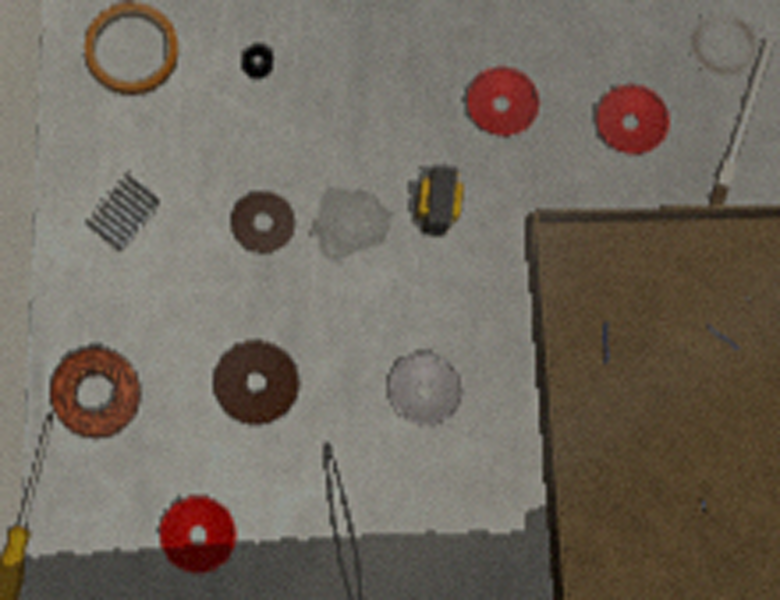

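```bash
cat > meas.py <<'E'
from h import *
def circ(f,u,v,h,r,maskf=None,thr=28):
    """find blob near pixel (u,v), cast its outline onto plane h, fit circle"""
    c=f['img'].astype(int); k=int(r*1.5*f['fx']/1.1)+4; u=int(u);v=int(v)
    w=f['img'][v-k:v+k,u-k:u+k]; lab=cv2.cvtColor(w,cv2.COLOR_RGB2LAB).astype(float)
    bg=np.median(np.concatenate([lab[:2].reshape(-1,3),lab[-2:].reshape(-1,3),lab[:,:2].reshape(-1,3),lab[:,-2:].reshape(-1,3)]),0)
    m=(np.linalg.norm(lab-bg,axis=2)>thr).astype(np.uint8)
    cs,_=cv2.findContours(m,cv2.RETR_EXTERNAL,cv2.CHAIN_APPROX_NONE)
    ct=max(cs,key=cv2.contourArea)[:,0]+[u-k,v-k]
    p=np.array([ray(f,a,b,h)[:2] for a,b in ct])
    A=np.c_[2*p,np.ones(len(p))]; s=np.linalg.lstsq(A,(p**2).sum(1),rcond=None)[0]
    return s[:2],np.sqrt(s[2]+s[:2]@s[:2])
OBJ=dict(coil=(371,295,.013,.031,25),lpad=(428,291,.004,.030,25),spad=(430,234,.004,.023,25),sleeve=(428,177,.012,.011,30),plate=(487,292,.007,.026,9))
E
python3 - <<'E'
from meas import *
f=dict(np.load('top0.npz')); g=dict(np.load('side0.npz'))
for n,(u,v,h,r,t) in OBJ.items():
    c,R_=circ(f,u/1.25,v/1.25,h,r,thr=t)
    s=pix(g,[*c,h])
    print(n,c.round(4),'diam',(2*R_).round(4),'true',2*r,'side pix',np.round(s,1))
for n,F in(('top',f),('side',g)):
    P=pts(F); m=(F['range_z']>0)&(abs(P[...,0]-.51)<.04)&(abs(P[...,1]-.11)<.04)&(P[...,2]>.03)&(P[...,2]<.08)
    print(n,m.sum(),P[m].mean(0).round(4),P[m].min(0).round(3),P[m].max(0).round(3))
    i=np.argwhere(m); print(i.min(0),i.max(0))
print(R.from_quat(np.roll(manip.state()['tool_rot'],-1)).as_matrix().round(3))
fu=[f['img'][170:230,190:260],]
u,v=pix(g,[.51,.115,.05]);u=int(u);v=int(v);print(u,v)
a=cv2.resize(f['img'][160:240,165:265],(400,320),interpolation=cv2.INTER_CUBIC);b=cv2.resize(g['img'][v-40:v+40,u-50:u+50],(400,320),interpolation=cv2.INTER_CUBIC)
save(np.hstack([a,b]),'stud.png')
E
```

```text
coil [ 0.4213 -0.0645] diam 0.0664 true 0.062 side pix [335.1 225.8]
lpad [ 0.434  -0.1794] diam 0.0589 true 0.06 side pix [349.5 212.1]
spad [ 0.5495 -0.1829] diam 0.0448 true 0.046 side pix [317.5 203.5]
sleeve [ 0.6677 -0.1783] diam 0.0248 true 0.022 side pix [286.2 194.1]
plate [ 0.429  -0.2937] diam 0.0537 true 0.052 side pix [366.6 198.4]
top 16 [0.5039 0.1105 0.0512] [0.502 0.108 0.031] [0.507 0.114 0.064]
[197 220] [201 224]
side 37 [0.5009 0.1126 0.0485] [0.498 0.107 0.032] [0.504 0.117 0.067]
[228 272] [240 274]
[[-0.     0.282 -0.959]
 [ 0.002 -0.959 -0.282]
 [-1.    -0.002 -0.   ]]
269 233
```

View pics/stud.png

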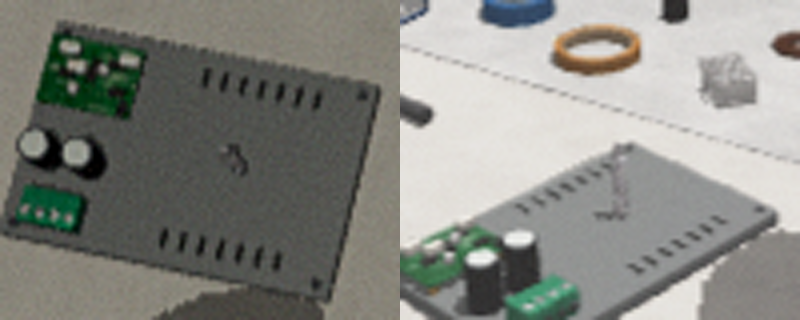

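```bash
python3 - <<'E'
from meas import *
f=dict(np.load('top0.npz')); g=dict(np.load('side0.npz'))
im=f['img'][150:245,155:275]; lab=cv2.cvtColor(im,cv2.COLOR_RGB2LAB).astype(int)
print(im[8,8],im[60,80],im[50,60])
gray=cv2.cvtColor(im,cv2.COLOR_RGB2GRAY); 
m=(gray<int(np.mean([gray[50,60],gray[5,110]]))+0).astype(np.uint8)
m=cv2.morphologyEx(m,cv2.MORPH_OPEN,np.ones((5,5)))
ct=max(cv2.findContours(m,cv2.RETR_EXTERNAL,cv2.CHAIN_APPROX_NONE)[0],key=cv2.contourArea)[:,0]+[155,150]
p=np.array([ray(f,a,b,.012)[:2] for a,b in ct])
for nm,q in(('all',p),('x>.44',p)):
    (c,s,an)=cv2.minAreaRect((q*1000).astype(np.float32)); print(c,s,an); print(cv2.boxPoints((c,s,an)))
    break
save(m*255*np.ones((1,1,1),np.uint8)[...,:1].repeat(3,2) if 0 else np.dstack([m*255]*3),'m.png',4)
# stud triangulation tip
def dirr(F,u,v):
    d=np.array([(u-F['cx'])/F['fx'],-(v-F['cy'])/F['fy'],-1.])@rm(F['rotation']).T; return F['origin'],d/np.linalg.norm(d)
o1,d1=dirr(f,222.8,198.3);o2,d2=dirr(g,274.3,230.5)
A=np.c_[d1,-d2];t=np.linalg.lstsq(A,o2-o1,rcond=None)[0];print(o1+d1*t[0],o2+d2*t[1])
print('top ray .062',ray(f,222.8,198.3,.062),'side',ray(g,274.3,230.5,.062))
E
```

```text
[139 135 123] [85 87 83] [77 79 78]
(489.8456726074219, 146.20205688476562) (213.3258514404297, 185.5592041015625) 79.71822357177734
[[379.51776   57.812103]
 [562.09717   24.691772]
 [600.1736   234.59201 ]
 [417.59418  267.71234 ]]
[0.50390276 0.10779623 0.05720374] [0.5010674  0.10623497 0.05623197]
top ray .062 [0.50283685 0.10674667 0.062     ] side [0.49451426 0.11454581 0.062     ]
```

Call:
play_rows --pt "-20 0 50 0 -1" --pt "-20 -40 100 -0.1 -1" --pt "-20 -80 150 -0.1 -1"

```text
time: 0.48
tool_pos: [0.0111, -0.5657, 0.251]
tool_rot: [-0.136, -0.694, -0.136, 0.694]
contact_force: [-1.4, -0.8, -0.8]
gripper_width: 1.001
```

```bash
cat >> h.py <<'E'
def to(x,y,z,th=-np.pi/2):
    "tool-axis shift mm and turn to reach xyz with jaw axis at world angle th"
    s=manip.state(); M=rm(s['tool_rot']); d=M.T@(np.array([x,y,z])-s['tool_pos'])*1000
    a=np.arctan2(M[1,1],M[0,1]); t=(a-th+np.pi/2)%np.pi-np.pi/2
    print('t',round(s['time'],2),'pos',s['tool_pos'].round(4),'shift',d.round(1),'turn',round(t,3),'tilt',M[2,0].round(4),'F',s['contact_force'].round(1),'w',round(s['gripper_width'],3),'j6',s['joint_pos'][5].round(2))
E
python3 - <<'E'
from h import *
to(.434,-.179,.15)
E
```

```text
t 0.47 pos [ 0.0111 -0.5657  0.251 ] shift [ 101.  -198.3 -537.6] turn 0.387 tilt -1.0 F [-1.4 -0.8 -0.8] w 1.001 j6 -0.5
```

Call:
play_rows --pt "0 -20 -55 0.1 -1" --pt "10 -40 -110 0.2 -1" --pt "20 -62 -165 0.3 -1" --pt "30 -83 -220 0.387 -1" --pt "40 -105 -275 0.387 -1" --pt "50 -125 -330 0.387 -1" --pt "60 -145 -385 0.387 -1" --pt "70 -165 -440 0.387 -1"

```text
time: 1.48
tool_pos: [0.3591, -0.2462, 0.1808]
tool_rot: [-0.0, 0.707, -0.001, -0.707]
contact_force: [1.0, -0.9, 0.3]
gripper_width: 1.002
```

```bash
python3 - <<'E'
from h import *
to(.434,-.179,.06)
E
```

```text
t 1.48 pos [ 0.3591 -0.2462  0.1808] shift [120.8 -67.4 -74.8] turn -0.001 tilt -1.0 F [ 1.  -0.9  0.3] w 1.002 j6 0.8
```

Call:
play_rows --pt "30 -17 -19 0 -0.65" --pt "60 -34 -38 0 -0.65" --pt "90 -51 -57 0 -0.65" --pt "120 -67 -75 0 -0.65" --pt "130 -67 -75 0 -0.65" --pt "130 -67 -75 0 -0.65"

```text
time: 2.22
tool_pos: [0.4323, -0.1809, 0.0506]
tool_rot: [0.001, -0.706, 0.0, 0.708]
contact_force: [0.2, 0.6, 0.5]
gripper_width: 0.825
```

```bash
python3 - <<'E'
from h import *
to(.434,-.179,.02)
f=grab('top');g=grab('side')
u,v=map(int,pix(f,[.434,-.179,.03]));a=f['img'][v-50:v+50,u-62:u+63]
u,v=map(int,pix(g,[.434,-.179,.03]));b=g['img'][v-50:v+50,u-62:u+63]
save(np.hstack([cv2.resize(i,(400,320),interpolation=cv2.INTER_CUBIC) for i in(a,b)]),'hov1.png')
P=pts(g); m=(g['range_z']>0)&(abs(P[...,0]-.434)<.02)&(abs(P[...,1]+.179)<.07)&(P[...,2]>.02)
for s in(-1,1):
    q=P[m&(s*(P[...,1]+.179)>.0)]; print(len(q), np.sort(q[:,2])[:5] if len(q) else '', q[q[:,2]<.1].mean(0) if len(q) else '')
E
```

```text
t 2.23 pos [ 0.4323 -0.1809  0.0506] shift [30.6 -1.8 -1.7] turn -0.001 tilt -1.0 F [0.2 0.6 0.5] w 0.825 j6 1.02
258 [0.0604364  0.06123821 0.06200994 0.06262599 0.06265332] [ 0.43048406 -0.21836853  0.08132783]
1372 [0.06020919 0.06101606 0.06243888 0.0624793  0.0629085 ] [ 0.4286012  -0.13788392  0.08079155]
```

View pics/hov1.png

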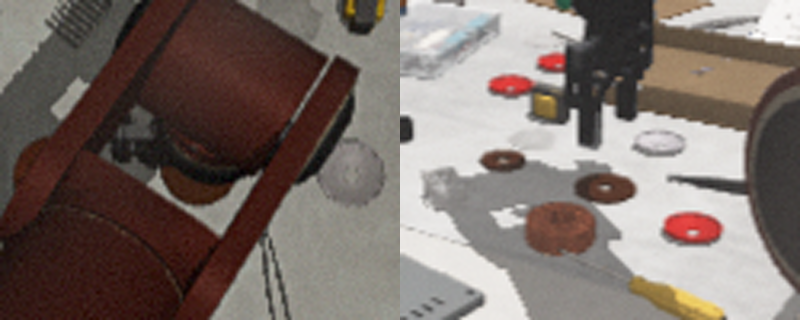

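Call:
play_rows --pt "25 -2 -2 0 -0.65" --pt "45 -2 -2 0 -0.65" --pt "52 -2 -2 0 -0.65" --pt "54 -2 -2 0 -0.65" --pt "54 -2 -2 0 0" --pt "54 -2 -2 0 0" --pt "54 -2 -2 0 0" --pt "54 -2 -2 0 0"

```text
time: 3.32
tool_pos: [0.4361, -0.1798, -0.0002]
tool_rot: [0.0, 0.707, -0.001, -0.707]
contact_force: [-5.0, 1.0, 10.1]
gripper_width: 0.637
```

```bash
python3 - <<'E'
from h import *
to(.434,-.179,.02)
E
```

```text
t 3.33 pos [ 4.361e-01 -1.798e-01 -2.000e-04] shift [-20.2  -0.7   2.1] turn -0.001 tilt -1.0 F [-5.   1.  10.1] w 0.637 j6 1.02
```

```bash
python3 - <<'E'
from h import *
g=grab('side')
u,v=map(int,pix(g,[.434,-.179,.02]));b=g['img'][v-30:v+20,u-35:u+35]
save(cv2.resize(b,(700,500),interpolation=cv2.INTER_CUBIC),'g1.png');to(0,0,0)
E
```

```text
t 3.38 pos [ 4.361e-01 -1.797e-01 -2.000e-04] shift [  -0.7 -179.3  436.3] turn -0.001 tilt -1.0 F [-5.2  1.5 10. ] w 0.629 j6 1.02
```

View pics/g1.png

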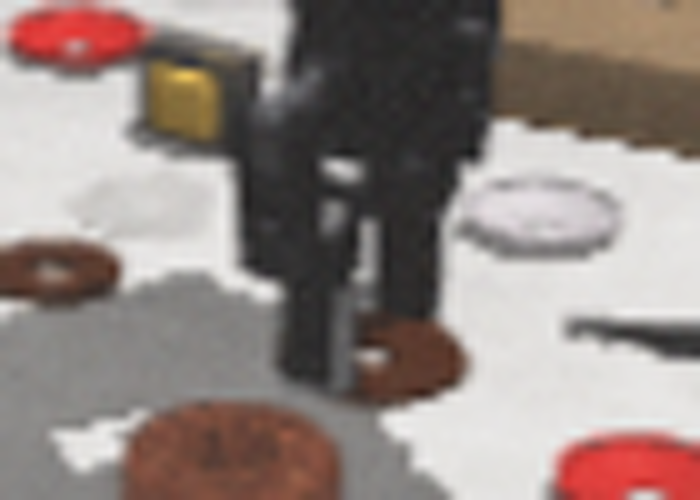

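```bash
python3 - <<'E'
from h import *
g=grab('side')
u,v=map(int,pix(g,[.434,-.179,.02]));u0=u-35;v0=v-30
print('hole',ray(g,u0+37.7,v0+35.5,.005))
g0=dict(np.load('side0.npz'))
for F in(g0,g):
    P=pts(F);im=F['img'].astype(int);m=(im[...,0]-im[...,2]>12)&(im[...,0]<120)&(F['range_z']>0)&(abs(P[...,0]-.43)<.05)&(abs(P[...,1]+.18)<.045)
    q=np.array([ray(F,b,a,.004)[:2] for a,b in np.argwhere(m)]);print(len(q),q.min(0),q.max(0),P[m].min(0),P[m].max(0))
# finger pixels extents
P=pts(g);m=(g['range_z']>0)&(P[...,2]>.015)&(P[...,2]<.05)&(abs(P[...,1]+.18)<.06)&(abs(P[...,0]-.43)<.06)
for lo,hi in((-.18,-.1),(-.26,-.18)):
    q=P[m&(P[...,1]>lo)&(P[...,1]<hi)];print(len(q),np.percentile(q,[2,50,98],axis=0).round(3))
f=dict(np.load('top0.npz')); P=pts(f)
print('top depth pad',[P[v,u] .round(3) for u,v in ((342,225),(342,241),(335,233),(350,233))])
E
```

```text
hole [ 0.42605616 -0.17864127  0.005     ]
131 [ 0.40055743 -0.20782075] [ 0.4577167  -0.14896347] [ 0.40238913 -0.20610411  0.00082024] [ 0.45537504 -0.15096427  0.00883387]
739 [ 0.40055743 -1.61781151] [ 1.27004546 -0.14917466] [ 0.38040994 -0.2128438   0.00139591] [ 0.47885421 -0.13549171  0.32454646]
64 [[ 0.422 -0.15   0.016]
 [ 0.43  -0.142  0.031]
 [ 0.441 -0.138  0.049]]
73 [[ 0.423 -0.215  0.016]
 [ 0.433 -0.209  0.031]
 [ 0.445 -0.205  0.049]]
top depth pad [array([ 0.454, -0.18 ,  0.003]), array([ 0.413, -0.18 ,  0.009]), array([ 0.434, -0.163,  0.002]), array([ 0.434, -0.2  ,  0.002])]
```

Call:
play_rows --pt "-15 0 3 0 -0.6" --pt "-15 0 3 0 -0.6" --pt "-15 0 3 0 -0.6" --pt "-6 0 3 0 -0.6" --pt "0 0 3 0 -0.6" --pt "2 0 3 0 -0.6"

```text
time: 4.18
tool_pos: [0.4314, -0.1785, -0.0059]
tool_rot: [0.001, -0.706, -0.0, 0.708]
contact_force: [-0.9, -0.3, -0.9]
gripper_width: 0.801
```

```bash
python3 - <<'E'
from h import *
to(.431,-.179,-.0055)
E
```

```text
t 4.17 pos [ 0.4314 -0.1785 -0.0059] shift [-0.4  0.5  0.4] turn -0.001 tilt -1.0 F [-0.9 -0.3 -0.9] w 0.801 j6 1.02
```

Call:
play_rows --pt "0 0 0 0 -0.2" --pt "0 0 0 0 -0.2" --pt "0 0 0 0 -0.2" --pt "0 0 0 0 -0.2"

```text
time: 4.68
tool_pos: [0.433, -0.1795, -0.0041]
tool_rot: [-0.0, 0.708, -0.001, -0.707]
contact_force: [1.1, -1.4, 4.0]
gripper_width: 0.662
```

Call:
play_rows --pt "0 0 0 0 0.1" --pt "0 0 0 0 0.1" --pt "-10 0 0 0 0.1" --pt "-30 0 0 0 0.1" --pt "-30 0 0 0 0.1"

```text
time: 5.3
tool_pos: [0.4327, -0.1791, 0.0262]
tool_rot: [-0.0, 0.708, -0.001, -0.707]
contact_force: [0.7, 0.1, -0.6]
gripper_width: 0.66
```

```bash
python3 - <<'E'
from h import *
g=grab('side')
u,v=map(int,pix(g,[.434,-.179,.02]));b=g['img'][v-40:v+30,u-45:u+45]
save(cv2.resize(b,(450,350),interpolation=cv2.INTER_CUBIC),'g2.png');to(0,0,0)
E
```

```text
t 5.35 pos [ 0.432  -0.1788  0.0253] shift [  25.3 -178.3  432.2] turn -0.001 tilt -1.0 F [ 0.1 -0.8 -0.1] w 0.66 j6 1.02
```

View pics/g2.png

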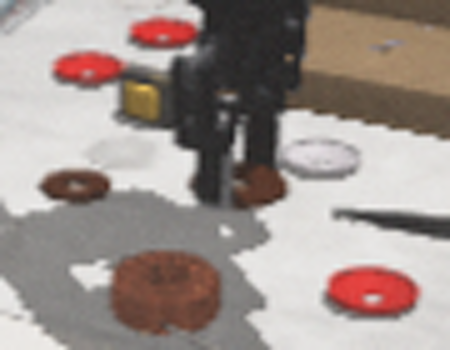

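```bash
cat >> h.py <<'E'
def ringx(h,box,show=True,g=None,cond=lambda im:(im[...,0]-im[...,2]>14)):
    "outline of brown thing at plane h in side view -> hull circle (known radius not forced)"
    g=g or grab('side'); im=g['img'].astype(int); m=cond(im).astype(np.uint8)
    (x0,x1,y0,y1)=box
    q=[(b,a) for a,b in np.argwhere(m)]
    p=np.array([ray(g,b,a,h)[:2] for b,a in q]); k=(p[:,0]>x0)&(p[:,0]<x1)&(p[:,1]>y0)&(p[:,1]<y1); p=p[k]
    print('n',len(p),'min',p.min(0).round(4),'max',p.max(0).round(4)); return p
E
python3 - <<'E'
from h import *
p=ringx(.032,(.38,.49,-.225,-.135))
# x-extremes in thin y bands
for y in np.arange(-.21,-.145,.006):
    s=p[abs(p[:,1]-y)<.003]; 
    if len(s): print(y.round(3),s[:,0].min().round(4),s[:,0].max().round(4))
to(0,0,0)
E
```

```text
n 81 min [ 0.4003 -0.2124] max [ 0.4405 -0.1547]
-0.21 0.4188 0.4405
-0.204 0.4073 0.4345
-0.198 0.4042 0.4398
-0.192 0.4068 0.4365
-0.186 0.4012 0.4333
-0.18 0.4007 0.4275
-0.174 0.4003 0.4269
-0.168 0.4053 0.4237
-0.162 0.4023 0.4206
-0.156 0.4125 0.4175
t 5.4 pos [ 0.4316 -0.1785  0.0247] shift [  25.2 -178.   431.7] turn -0.001 tilt -1.0 F [ 0.3  0.7 -0.1] w 0.66 j6 1.02
```

Call:
play_rows --pt "-50 0 0 0 0.1" --pt "-65 -58 -14 0 0.1" --pt "-65 -116 -29 0 0.1" --pt "-65 -174 -43 0 0.1" --pt "-65 -232 -58 0 0.1" --pt "-65 -275 -70 0 0.1" --pt "-65 -288 -72 0 0.1" --pt "-65 -288 -72 0 0.1"

```text
time: 6.4
tool_pos: [0.5037, 0.1091, 0.0892]
tool_rot: [-0.0, -0.706, 0.0, 0.708]
contact_force: [-0.3, -1.2, -0.5]
gripper_width: 0.656
```

```bash
python3 - <<'E'
from h import *
to(.504,.109,.07)
o=[]
for n in('top','side'):
    f=grab(n);np.savez(n+'1.npz',**f)
    u,v=map(int,pix(f,[.504,.109,.06]));print(n,u-40,v-40);o.append(cv2.resize(f['img'][v-40:v+40,u-40:u+40],(400,400),interpolation=cv2.INTER_CUBIC))
save(np.hstack(o),'hov2.png')
E
```

```text
t 6.4 pos [0.5037 0.1091 0.0892] shift [19.2  0.1 -0.3] turn 0.0 tilt -1.0 F [-0.3 -1.2 -0.5] w 0.656 j6 1.64
top 182 157
side 232 189
```

View pics/hov2.png

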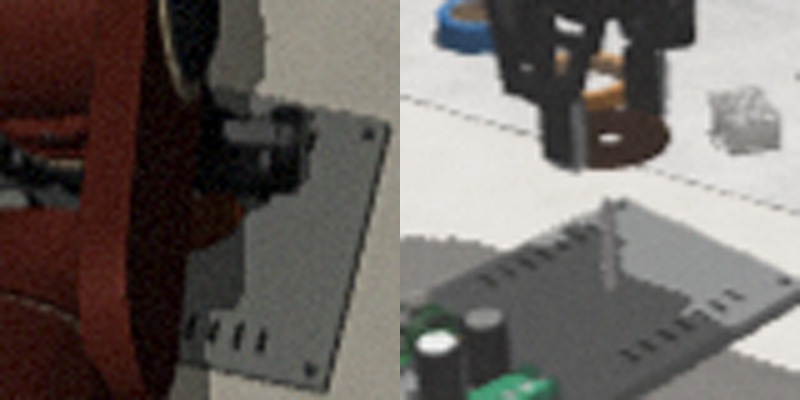

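```bash
python3 - <<'E'
from h import *
g=dict(np.load('side1.npz'))
for n,u,v,z in(('hole top',210.5,138,.0892+.0091),('tip',210,200,.064),('base',208,290,.012)):
    print(n,ray(g,232+u/5-.4,189+v/5-.4,z).round(4))
im=g['img'].astype(int);m=(im[...,0]-im[...,2]>14)
p=np.array([ray(g,b,a,.0892+.0066)[:2] for a,b in np.argwhere(m)])
k=(abs(p[:,0]-.5)<.05)&(abs(p[:,1]-.11)<.05);p=p[k];print(p.min(0),p.max(0))
print('view dir',ray(g,274,220,.05)-ray(g,274,220,.1))
E
```

```text
hole top [0.4979 0.1097 0.0983]
tip [0.4996 0.1105 0.064 ]
base [0.503  0.1117 0.012 ]
[0.47476208 0.0603955 ] [0.54529144 0.13485899]
view dir [ 0.06056279 -0.07692186 -0.05      ]
```

Call:
play_rows --pt "20 0 0 0 0.1" --pt "27 0 0 0 0.1" --pt "32 0 0 0 0.1" --pt "35 0 0 0 0.1" --pt "38 0 0 0 0.1" --pt "38 0 0 0 0.1"

```text
time: 7.25
tool_pos: [0.5046, 0.109, 0.0523]
tool_rot: [-0.0, 0.707, -0.0, -0.707]
contact_force: [-0.3, -1.1, -0.2]
gripper_width: 0.661
```

Call:
play_rows --pt "15 0 0 0 0.1" --pt "28 0 0 0 0.1" --pt "38 0 0 0 0.1" --pt "42 0 0 0 0.1" --pt "43 0 0 0 0.1" --pt "43 0 0 0 0.1"

```text
time: 8.0
tool_pos: [0.5047, 0.1088, 0.0095]
tool_rot: [-0.0, 0.707, -0.001, -0.707]
contact_force: [-1.0, -0.1, 0.9]
gripper_width: 0.661
```

Call:
play_rows --pt "1 0 0 0 0.1" --pt "2 0 0 0 0.1" --pt "2 0 0 0 0.1" --pt "2 0 0 0 -0.75" --pt "2 0 0 0 -0.75" --pt "2 0 0 0 -0.75" --pt "-20 0 0 0 -0.75"

```text
time: 8.88
tool_pos: [0.5026, 0.1088, 0.0275]
tool_rot: [0.0, -0.705, 0.001, 0.709]
contact_force: [-0.0, 0.4, -0.2]
gripper_width: 0.876
```

```bash
python3 - <<'E'
from h import *
to(.668,-.1785,.09)
g=grab('side');np.savez('side2.npz',**g)
p=ringx(.015,(.44,.57,.06,.16),g=g)
u,v=map(int,pix(g,[.504,.109,.03]));print(u-40,v-40);save(cv2.resize(g['img'][v-40:v+40,u-40:u+40],(480,480),interpolation=cv2.INTER_CUBIC),'p1.png')
E
```

```text
t 8.88 pos [0.5026 0.1088 0.0275] shift [ -63.2  287.1 -165.5] turn -0.001 tilt -1.0 F [-0.   0.4 -0.2] w 0.876 j6 1.64
n 154 min [0.4755 0.0747] max [0.5268 0.1364]
233 199
```

View pics/p1.png

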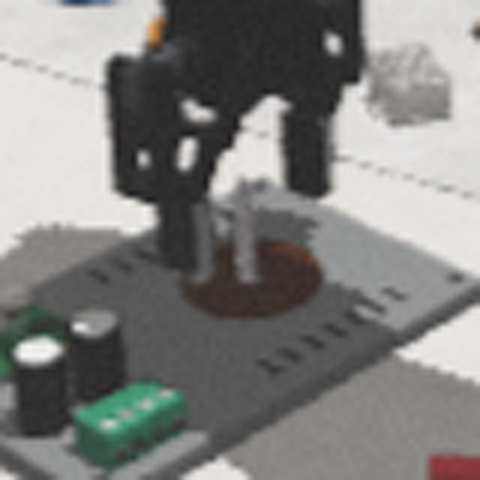

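```bash
python3 - <<'E'
from h import *
for n,z in(('top0',0),('side0',0)):
    f=dict(np.load(n+'.npz'));u,v=map(int,pix(f,[.668,-.178,.012]));w=f['img'][v-14:v+14,u-14:u+14].max(2)
    for t in(40,55,70):
        m=(w<t).astype(np.uint8);k,l,s,c=cv2.connectedComponentsWithStats(m);i=1+s[1:,4].argmax()
        x,y,W,H,A=s[i]; print(n,t,s[i],ray(f,u-14+x+(W-1)/2,v-14+y+(H-1)/2,.012).round(4))
to(.668,-.1785,.09)
E
```

```text
top0 40 [10 11  9  9 55] [ 0.6672 -0.1778  0.012 ]
top0 55 [10 11  9  9 58] [ 0.6672 -0.1778  0.012 ]
top0 70 [10 10  9 10 68] [ 0.6686 -0.1778  0.012 ]Traceback (most recent call last):
  File "<stdin>", line 5, in <module>
ValueError: attempt to get argmax of an empty sequence
```

Call:
play_rows --pt "-50 0 0 0 -0.75" --pt "-65 45 -26 0 0" --pt "-65 95 -55 0 0" --pt "-65 145 -83 0 0" --pt "-65 195 -112 0 0" --pt "-65 245 -140 0 0" --pt "-62 282 -160 0 0" --pt "-40 287 -164 0 0"

```text
time: 9.93
tool_pos: [0.6707, -0.1816, 0.0707]
tool_rot: [-0.001, 0.709, -0.002, -0.705]
contact_force: [-0.4, 0.7, -0.3]
gripper_width: 0.503
```

```bash
python3 - <<'E'
from h import *
to(.667,-.178,.008)
E
```

```text
t 9.93 pos [ 0.6707 -0.1816  0.0707] shift [62.7 -3.7  4. ] turn -0.004 tilt -1.0 F [-0.4  0.7 -0.3] w 0.503 j6 1.2
```

Call:
play_rows --pt "0 0 0 0 0" --pt "40 0 0 0 0" --pt "55 0 0 0 0" --pt "58 0 0 0 0" --pt "58 0 0 0 0.7" --pt "58 0 0 0 0.7" --pt "58 0 0 0 0.7" --pt "58 0 0 0 0.7"

```text
time: 10.92
tool_pos: [0.6693, -0.1786, 0.0129]
tool_rot: [-0.0, 0.708, -0.001, -0.706]
contact_force: [0.5, -0.2, 5.5]
gripper_width: 0.213
```

Call:
play_rows --pt "0 0 0 0 0" --pt "0 0 0 0 0" --pt "0 0 0 0 0" --pt "0 0 0 -0.18 0" --pt "0 0 0 -0.36 0" --pt "0 0 0 -0.54 0" --pt "0 0 0 -0.72 0" --pt "0 0 0 -0.9 0"

```text
time: 11.92
tool_pos: [0.668, -0.1782, 0.0109]
tool_rot: [-0.309, -0.636, -0.309, 0.636]
contact_force: [-0.2, 0.3, -0.5]
gripper_width: 0.5
```

Call:
play_rows --pt "0 0 0 -0.18 0" --pt "0 0 0 -0.36 0" --pt "0 0 0 -0.54 0" --pt "0 0 0 -0.67 0" --pt "0 0 0 -0.67 0.7" --pt "0 0 0 -0.67 0.7" --pt "0 0 0 -0.67 0.7" --pt "0 0 0 -0.67 0.7"

```text
time: 12.92
tool_pos: [0.6683, -0.1783, 0.0114]
tool_rot: [0.499, 0.501, 0.499, -0.501]
contact_force: [-0.1, 0.0, 1.1]
gripper_width: 0.22
```

```bash
python3 - <<'E'
from h import *
to(.504,.109,.1,0)
E
```

```text
t 12.93 pos [ 0.6683 -0.1783  0.0114] shift [ -88.7 -165.  -286.9] turn -0.003 tilt -1.0 F [-0.1  0.   1.1] w 0.22 j6 -0.37
```

Call:
play_rows --pt "-60 0 0 0 0.7" --pt "-89 -20 -40 0 0.7" --pt "-89 -48 -90 0 0.7" --pt "-89 -76 -140 0 0.7" --pt "-89 -104 -190 0 0.7" --pt "-89 -133 -240 0 0.7" --pt "-89 -158 -276 0 0.7" --pt "-89 -164 -287 0 0.7"

```text
time: 13.92
tool_pos: [0.5031, 0.1107, 0.0999]
tool_rot: [0.5, 0.5, 0.5, -0.5]
contact_force: [-0.3, -1.0, -0.1]
gripper_width: 0.218
```

Call:
play_rows --pt "0 0 0 0 0.7" --pt "0 0 0 0 0.7" --pt "0 0 0 0 0.7"

```text
time: 14.3
tool_pos: [0.5055, 0.1081, 0.1004]
tool_rot: [0.499, 0.501, 0.499, -0.501]
contact_force: [-1.4, 1.3, -0.4]
gripper_width: 0.217
```

```bash
python3 - <<'E'
from h import *
to(.504,.109,.078,0)
g=grab('side');np.savez('side3.npz',**g)
u,v=map(int,pix(g,[.504,.109,.07]));print(u-30,v-30)
w=g['img'][v-30:v+30,u-30:u+30];save(cv2.resize(w,(480,480),interpolation=cv2.INTER_CUBIC),'s1.png')
E
```

```text
t 14.3 pos [0.5055 0.1081 0.1004] shift [22.4 -1.5 -0.9] turn -0.004 tilt -1.0 F [-1.4  1.3 -0.4] w 0.217 j6 0.07
242 195
```

View pics/s1.png

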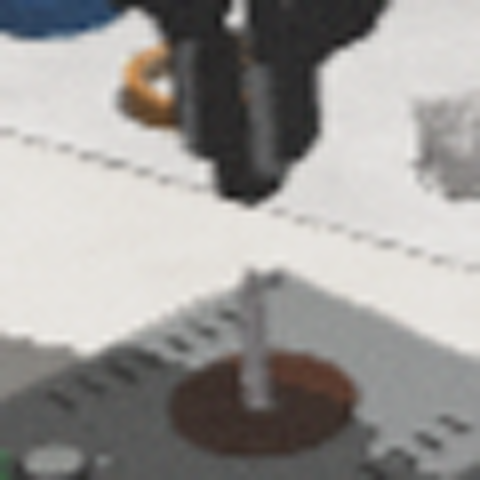

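```bash
python3 - <<'E'
from h import *
g=dict(np.load('side3.npz'))
d=ray(g,273,220,.05)-ray(g,273,220,.1); d=d[:2]/np.linalg.norm(d[:2]); print(d)
w=g['img'][195:255,242:302].astype(int).sum(2)
print('col sleeve',[(195+r,w[r,30:33].mean().round()) for r in range(20,30)])
print('col stud',[(195+r,w[r,31:34].mean().round()) for r in range(30,38)],[(195+r,w[r,31:34].mean().round()) for r in range(46,56)])
for n,u,v,z,k in(('sleeve',273,220.2,.089,.011),('studbase',274.2,246,.017,.004),('tip',273.2,228.4,.064,-.0)):
    p=ray(g,u,v,z)[:2]+k*d; print(n,p.round(4))
E
```

```text
[ 0.62083973 -0.78393752]
col sleeve [(215, np.float64(192.0)), (216, np.float64(170.0)), (217, np.float64(146.0)), (218, np.float64(128.0)), (219, np.float64(136.0)), (220, np.float64(365.0)), (221, np.float64(645.0)), (222, np.float64(675.0)), (223, np.float64(677.0)), (224, np.float64(677.0))]
col stud [(225, np.float64(675.0)), (226, np.float64(674.0)), (227, np.float64(677.0)), (228, np.float64(611.0)), (229, np.float64(408.0)), (230, np.float64(333.0)), (231, np.float64(353.0)), (232, np.float64(378.0))] [(241, np.float64(320.0)), (242, np.float64(319.0)), (243, np.float64(304.0)), (244, np.float64(305.0)), (245, np.float64(321.0)), (246, np.float64(199.0)), (247, np.float64(153.0)), (248, np.float64(153.0)), (249, np.float64(153.0)), (250, np.float64(167.0))]
sleeve [0.5046 0.1047]
studbase [0.4999 0.1114]
tip [0.501  0.1102]
```

Call:
play_rows --pt "18 -2 -3 0 0.7" --pt "22 -2 -3 0 0.7" --pt "22 -2 -3 0 0.7" --pt "24 -2 -3 0 0.7" --pt "26 -2 -3 0 0.7" --pt "28 -2 -3 0 0.7" --pt "28 -2 -3 0 0.7"

```text
time: 15.22
tool_pos: [0.5027, 0.1121, 0.0722]
tool_rot: [-0.499, -0.5, -0.5, 0.501]
contact_force: [-0.7, -0.7, -0.6]
gripper_width: 0.22
```

Call:
play_rows --pt "1.5 0 0 0 0.7" --pt "3 0 0 0 0.7" --pt "4.5 0 0 0 0.7" --pt "6 0 0 0 0.7" --pt "6 0 0 0 0.7"

```text
time: 15.85
tool_pos: [0.5026, 0.1121, 0.0661]
tool_rot: [-0.499, -0.5, -0.5, 0.501]
contact_force: [-0.1, 0.1, -0.2]
gripper_width: 0.219
```

Call:
play_rows --pt "12 0 0 0 0.7" --pt "22 0 0 0 0.7" --pt "30 0 0 0 0.7" --pt "35 0 0 0 0.7" --pt "37 0 0 0 0.7" --pt "38 0 0 0 0.7" --pt "38 0 0 0 0.7"

```text
time: 16.73
tool_pos: [0.5031, 0.1121, 0.0286]
tool_rot: [0.5, 0.501, 0.499, -0.5]
contact_force: [0.1, 0.4, -0.7]
gripper_width: 0.214
```

Call:
play_rows --pt "1 0 0 0 0.7" --pt "2 0 0 0 0.7" --pt "2 0 0 0 0.7"

```text
time: 17.1
tool_pos: [0.5033, 0.1121, 0.0282]
tool_rot: [-0.5, -0.5, -0.5, 0.501]
contact_force: [-6.3, -1.0, 10.8]
gripper_width: 0.223
```

Call:
play_rows --pt "-1 0 0 0 0.3" --pt "-1 0 0 0 0.3" --pt "-1 0 0 0 0" --pt "-1 0 0 0 0" --pt "-50 0 0 0 0" --pt "-80 0 0 0 -1"

```text
time: 17.85
tool_pos: [0.5034, 0.1121, 0.1081]
tool_rot: [0.5, 0.501, 0.499, -0.5]
contact_force: [0.5, -0.3, 0.6]
gripper_width: 0.695
```

```bash
python3 - <<'E'
from h import *
def fit(p):
    A=np.c_[2*p,np.ones(len(p))]; s=np.linalg.lstsq(A,(p**2).sum(1),rcond=None)[0]; return s[:2].round(4),(2*np.sqrt(s[2]+s[:2]@s[:2])).round(4)
for n,P0,h,thr,k in(('coil',[.423,-.067],.026,25,22),('coil',[.423,-.067],.026,40,22),('spad',[.5495,-.183],.005,14,14),('lpad',[.434,-.179],.005,14,18)):
    f=dict(np.load('top0.npz'));u,v=map(int,pix(f,[*P0,h]));w=f['img'][v-k:v+k,u-k:u+k].astype(int)
    m=((w[...,0]-w[...,2])>thr).astype(np.uint8)
    ct=max(cv2.findContours(m,0,cv2.CHAIN_APPROX_NONE)[0],key=cv2.contourArea)[:,0]
    p=np.array([ray(f,u-k+a,v-k+b,h)[:2] for a,b in ct]);print(n,thr,fit(p),p.min(0).round(4),p.max(0).round(4))
    if n=='coil':
        cs,hr=cv2.findContours(m,cv2.RETR_CCOMP,cv2.CHAIN_APPROX_NONE)
        for c,q in zip(cs,hr[0]):
            if q[3]>=0 and len(c)>8: p=np.array([ray(f,u-k+a,v-k+b,.026)[:2] for a,b in c[:,0]]);print(' hole',fit(p))
g=dict(np.load('side0.npz'))
P=pts(g);m=(g['range_z']>0)&(abs(P[...,0]-.423)<.05)&(abs(P[...,1]+.067)<.05)&(P[...,2]>.02)&(P[...,2]<.04);print('side top pts',P[m].min(0).round(4),P[m].max(0).round(4),np.median(P[m],0).round(4))
P=pts(f);m=(f['range_z']>0)&(abs(P[...,0]-.423)<.05)&(abs(P[...,1]+.067)<.05)&(P[...,2]>.018)&(P[...,2]<.04);print('top top pts',P[m].min(0).round(4),P[m].max(0).round(4),np.median(P[m],0).round(4))
to(.421,-.066,.08,0)
E
```

```text
coil 25 (array([ 0.4216, -0.0688]), np.float64(0.0588)) [ 0.392  -0.0971] [ 0.4504 -0.0387]
 hole (array([ 0.4221, -0.0687]), np.float64(0.0294))
coil 40 (array([ 0.422 , -0.0687]), np.float64(0.0572)) [ 0.3943 -0.0969] [ 0.4504 -0.0389]
 hole (array([ 0.4217, -0.0688]), np.float64(0.0322))
spad 14 (array([ 0.5493, -0.1836]), np.float64(0.0433)) [ 0.5269 -0.2042] [ 0.5713 -0.1613]
lpad 14 (array([ 0.4339, -0.1796]), np.float64(0.0572)) [ 0.4038 -0.2117] [ 0.4635 -0.1502]
side top pts [ 0.3897 -0.0967  0.02  ] [ 0.4468 -0.0381  0.0288] [ 0.4167 -0.0624  0.0257]
top top pts [ 0.3925 -0.0991  0.018 ] [ 0.454  -0.0384  0.0299] [ 0.4219 -0.0684  0.0245]
t 17.85 pos [0.5034 0.1121 0.1081] shift [ 27.9 -82.1 178.3] turn -0.002 tilt -1.0 F [ 0.5 -0.3  0.6] w 0.695 j6 0.08
```

Call:
play_rows --pt "0 -20 45 0 -1" --pt "0 -40 90 0 -1" --pt "10 -60 135 0 -1" --pt "25 -77 172 0 -1" --pt "45 -81 181 0 -1" --pt "60 -81 181 0 -1" --pt "60 -81 181 0 -1" --pt "60 -81 181 0 -1"

```text
time: 18.85
tool_pos: [0.4221, -0.0683, 0.0468]
tool_rot: [0.5, 0.5, 0.5, -0.5]
contact_force: [0.2, -0.4, 0.0]
gripper_width: 1.001
```

```bash
python3 - <<'E'
from h import *
to(.422,-.0687,.006,0)
E
```

```text
t 18.85 pos [ 0.4221 -0.0683  0.0468] shift [40.8 -0.1  0.4] turn -0.001 tilt -1.0 F [ 0.2 -0.4  0. ] w 1.001 j6 -0.33
```

Call:
play_rows --pt "25 0 0 0 -1" --pt "38 0 0 0 -1" --pt "42 0 0 0 -1" --pt "42 0 0 0 0" --pt "42 0 0 0 0" --pt "42 0 0 0 0" --pt "42 0 0 0 0" --pt "42 0 0 0 0"

```text
time: 19.85
tool_pos: [0.4224, -0.069, 0.0057]
tool_rot: [0.5, 0.501, 0.499, -0.5]
contact_force: [-0.5, 1.4, 5.5]
gripper_width: 0.71
```

Call:
play_rows --pt "0 0 0 0 -1" --pt "0 0 0 0 -1" --pt "-2 0 0 0 -1" --pt "-2 0 0 0.18 -1" --pt "-2 0 0 0.36 -1" --pt "-2 0 0 0.54 -1" --pt "-2 0 0 0.72 -1" --pt "-2 0 0 0.9 -1"

```text
time: 20.85
tool_pos: [0.4214, -0.0688, 0.0063]
tool_rot: [0.23, 0.669, 0.23, -0.669]
contact_force: [-0.0, 0.1, 0.5]
gripper_width: 1.003
```

Call:
play_rows --pt "0 0 0 0.18 -1" --pt "0 0 0 0.36 -1" --pt "0 0 0 0.54 -1" --pt "0 0 0 0.67 -1" --pt "3 0 0 0.67 0" --pt "3 0 0 0.67 0" --pt "3 0 0 0.67 0" --pt "3 0 0 0.67 0"

```text
time: 21.85
tool_pos: [0.4217, -0.0689, 0.0035]
tool_rot: [-0.0, 0.707, -0.0, -0.707]
contact_force: [0.2, -0.9, 1.5]
gripper_width: 0.692
```

```bash
python3 - <<'E'
from h import *
to(.503,.112,.1)
E
```

```text
t 21.85 pos [ 0.4217 -0.0689  0.0035] shift [ -96.5 -180.9  -81.3] turn -0.0 tilt -1.0 F [ 0.2 -0.9  1.5] w 0.692 j6 1.23
```

Call:
play_rows --pt "-40 0 0 0 0.1" --pt "-90 0 0 0 0.1" --pt "-97 -45 -20 0 0.1" --pt "-97 -90 -40 0 0.1" --pt "-97 -135 -60 0 0.1" --pt "-97 -170 -76 0 0.1" --pt "-97 -181 -81 0 0.1" --pt "-97 -181 -81 0 0.1"

```text
time: 22.85
tool_pos: [0.5019, 0.1123, 0.0993]
tool_rot: [-0.0, -0.706, 0.0, 0.708]
contact_force: [-0.2, -0.7, -1.4]
gripper_width: 0.692
```

Call:
play_rows --pt "0 0 0 0 0.1" --pt "0 0 0 0 0.1"

```text
time: 23.1
tool_pos: [0.5022, 0.1112, 0.1001]
tool_rot: [0.001, -0.707, 0.001, 0.707]
contact_force: [-0.9, 1.1, -2.4]
gripper_width: 0.698
```

```bash
python3 - <<'E'
from h import *
to(.503,.112,.0475)
g=grab('side')
u,v=map(int,pix(g,[.504,.109,.07]))
w=g['img'][v-40:v+30,u-35:u+35];save(cv2.resize(w,(480,480),interpolation=cv2.INTER_CUBIC),'c1.png')
E
```

```text
t 23.1 pos [0.5022 0.1112 0.1001] shift [52.6 -0.8 -0.8] turn -0.003 tilt -1.0 F [-0.9  1.1 -2.4] w 0.698 j6 1.65
```

View pics/c1.png

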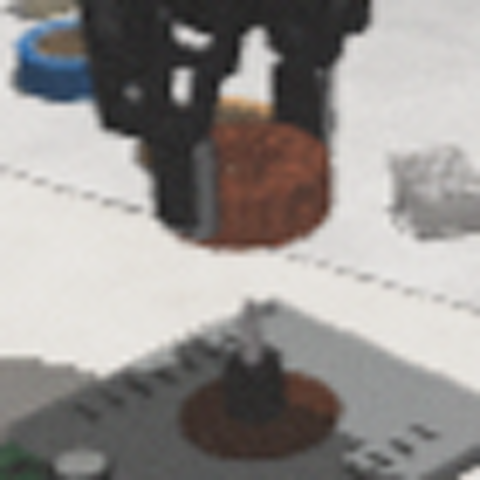

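Call:
play_rows --pt "25 -1 -1 0 0.1" --pt "40 -1 -1 0 0.1" --pt "50 -1 -1 0 0.1" --pt "54 -1 -1 0 0.1" --pt "57 -1 -1 0 0.1" --pt "60 -1 -1 0 0.1" --pt "62 -1 -1 0 0.1" --pt "62 -1 -1 0 0.1"

```text
time: 24.15
tool_pos: [0.5036, 0.1132, 0.0383]
tool_rot: [0.0, -0.707, 0.0, 0.707]
contact_force: [-1.1, -0.3, -3.3]
gripper_width: 0.695
```

Call:
play_rows --pt "5 0 0 0 0.1" --pt "10 0 0 0 0.1" --pt "14 0 0 0 0.1" --pt "16 0 0 0 0.1" --pt "17 0 0 0 0.1" --pt "18 0 0 0 0.1" --pt "19 0 0 0 0.1" --pt "19 0 0 0 0.1"

```text
time: 25.15
tool_pos: [0.504, 0.1132, 0.0205]
tool_rot: [0.0, -0.707, 0.0, 0.707]
contact_force: [-4.8, -0.6, 5.4]
gripper_width: 0.695
```

Call:
play_rows --pt "-1 0 0 0 -1" --pt "-1 0 0 0 -1" --pt "-1 0 0 0 -1" --pt "-50 0 0 0 -1" --pt "-88 0 0 0 -1" --pt "-88 55 -8 0 -1" --pt "-88 110 -16 0 -0.3" --pt "-88 165 -25 0 -0.3"

```text
time: 26.15
tool_pos: [0.5287, -0.0534, 0.1076]
tool_rot: [-0.0, 0.707, -0.0, -0.707]
contact_force: [-0.6, 0.3, -0.1]
gripper_width: 0.655
```

```bash
python3 - <<'E'
from h import *
to(.549,-.183,.04)
g=grab('side');np.savez('side4.npz',**g)
u,v=map(int,pix(g,[.504,.109,.04]))
w=g['img'][v-30:v+30,u-30:u+30];save(cv2.resize(w,(400,400),interpolation=cv2.INTER_CUBIC),'c2.png')
E
```

```text
t 26.15 pos [ 0.5287 -0.0534  0.1076] shift [ 67.6 129.6 -20.3] turn -0.001 tilt -1.0 F [-0.6  0.3 -0.1] w 0.655 j6 1.33
```

View pics/c2.png

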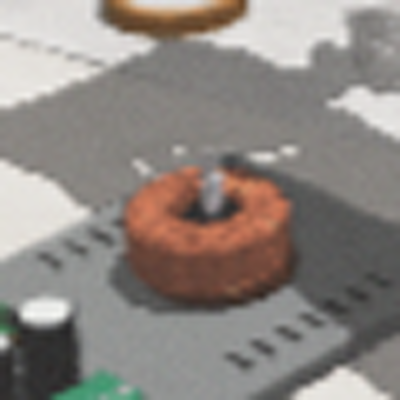

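Call:
play_rows --pt "0 50 -8 0 -0.3" --pt "20 100 -16 0 -0.3" --pt "50 130 -20 0 -0.3" --pt "70 130 -20 0 -0.3" --pt "70 130 -20 0 -0.3" --pt "70 130 -20 0 -0.3"

```text
time: 26.95
tool_pos: [0.5488, -0.1809, 0.038]
tool_rot: [0.0, 0.707, -0.0, -0.707]
contact_force: [0.1, 0.5, 0.5]
gripper_width: 0.653
```

```bash
python3 - <<'E'
from h import *
to(.549,-.183,-.003)
E
```

```text
t 26.95 pos [ 0.5488 -0.1809  0.038 ] shift [41.   2.1 -0.2] turn 0.0 tilt -1.0 F [0.1 0.5 0.5] w 0.653 j6 1.12
```

Call:
play_rows --pt "25 2 0 0 -0.3" --pt "36 2 0 0 -0.3" --pt "41 2 0 0 -0.3" --pt "41 2 0 0 -0.3" --pt "41 2 0 0 0.4" --pt "41 2 0 0 0.4" --pt "41 2 0 0 0.4" --pt "41 2 0 0 0.4"

```text
time: 27.95
tool_pos: [0.5498, -0.1844, -0.0016]
tool_rot: [-0.0, 0.708, -0.001, -0.706]
contact_force: [0.1, 0.6, 5.6]
gripper_width: 0.49
```

Call:
play_rows --pt "-45 0 0 0 0.4" --pt "-90 -20 3 0 0.4" --pt "-92 -75 12 0 0.4" --pt "-92 -130 20 0 0.4" --pt "-92 -185 29 0 0.4" --pt "-92 -240 38 0 0.4" --pt "-92 -285 45 0 0.4" --pt "-92 -296 47 0 0.4"

```text
time: 28.95
tool_pos: [0.5012, 0.1142, 0.0887]
tool_rot: [0.001, 0.707, 0.001, -0.707]
contact_force: [0.6, -1.1, 0.0]
gripper_width: 0.493
```

Call:
play_rows --pt "0 0 0 0 0.4" --pt "0 0 0 0 0.4" --pt "0 0 0 0 0.4"

```text
time: 29.32
tool_pos: [0.502, 0.111, 0.0883]
tool_rot: [-0.001, 0.707, -0.001, -0.707]
contact_force: [-0.4, -0.2, -0.4]
gripper_width: 0.489
```

```bash
python3 - <<'E'
from h import *
to(.503,.112,.066)
g=grab('side')
u,v=map(int,pix(g,[.504,.109,.07]))
w=g['img'][v-30:v+30,u-30:u+30];save(cv2.resize(w,(480,480),interpolation=cv2.INTER_CUBIC),'sp1.png')
E
```

```text
t 29.32 pos [0.502  0.111  0.0883] shift [22.3 -1.  -1. ] turn -0.003 tilt -1.0 F [-0.4 -0.2 -0.4] w 0.489 j6 1.65
```

View pics/sp1.png

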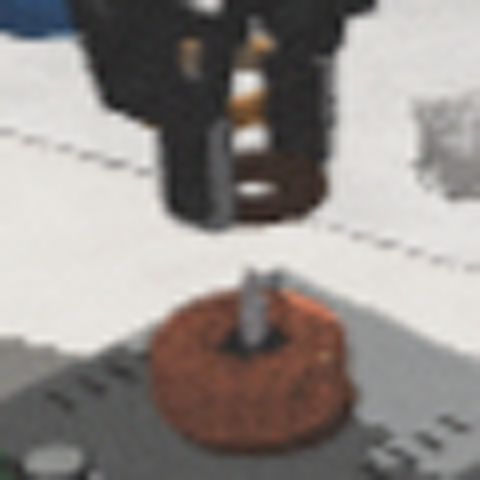

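Call:
play_rows --pt "18 -1 -1 0 0.4" --pt "24 -1 -1 0 0.4" --pt "28 -1 -1 0 0.4" --pt "31 -1 -1 0 0.4" --pt "34 -1 -1 0 0.4" --pt "36 -1 -1 0 0.4" --pt "36 -1 -1 0 0.4"

```text
time: 30.25
tool_pos: [0.5026, 0.1132, 0.0523]
tool_rot: [0.0, -0.707, 0.0, 0.707]
contact_force: [-0.3, -0.2, -1.1]
gripper_width: 0.492
```

Call:
play_rows --pt "5 0 0 0 0.4" --pt "8 0 0 0 0.4" --pt "10 0 0 0 0.4" --pt "11 0 0 0 0.4" --pt "12 0 0 0 0.4" --pt "12 0 0 0 0.4"

```text
time: 31.0
tool_pos: [0.5025, 0.1131, 0.0414]
tool_rot: [0.0, -0.707, 0.0, 0.708]
contact_force: [-5.3, -1.6, 8.3]
gripper_width: 0.496
```

Call:
play_rows --pt "0 0 0 0 -0.3" --pt "0 0 0 0 -0.3" --pt "0 0 0 0 -0.3" --pt "-50 0 0 0 -0.5" --pt "-70 0 0 0 -0.5" --pt "-70 55 10 0 -0.5" --pt "-70 110 20 0 -0.5" --pt "-70 165 30 0 -0.5"

```text
time: 32.0
tool_pos: [0.4721, -0.0532, 0.1104]
tool_rot: [-0.0, 0.707, -0.0, -0.707]
contact_force: [0.6, 0.1, 0.2]
gripper_width: 0.751
```

```bash
python3 - <<'E'
from h import *
def fit(p):
    A=np.c_[2*p,np.ones(len(p))]; s=np.linalg.lstsq(A,(p**2).sum(1),rcond=None)[0]; return s[:2].round(4),(2*np.sqrt(s[2]+s[:2]@s[:2])).round(4)
o=[]
for n in('top0','side4'):
    f=dict(np.load(n+'.npz'));u,v=map(int,pix(f,[.432,-.295,.007]));k=18
    w=f['img'][v-k:v+k,u-k:u+k]; o.append(cv2.resize(w,(400,400),interpolation=cv2.INTER_CUBIC))
    lab=cv2.GaussianBlur(cv2.cvtColor(w,cv2.COLOR_RGB2LAB),(3,3),0).astype(float)
    b=np.concatenate([lab[:3].reshape(-1,3),lab[-3:].reshape(-1,3)]);bg=np.median(b,0)
    d=np.linalg.norm((lab-bg)*[.5,1,1],axis=2)
    for t in(5,7,9):
        m=cv2.morphologyEx((d>t).astype(np.uint8),cv2.MORPH_CLOSE,np.ones((3,3)));cs=cv2.findContours(m,0,cv2.CHAIN_APPROX_NONE)[0]
        ct=max(cs,key=cv2.contourArea)[:,0];p=np.array([ray(f,u-k+a,v-k+b,.007)[:2] for a,b in ct])
        print(n,t,fit(p),p.min(0).round(4),p.max(0).round(4))
save(np.hstack(o),'pl.png');to(.432,-.295,.04)
E
```

```text
top0 5 (array([ 0.432, -0.296]), np.float64(0.0532)) [ 0.4056 -0.3223] [ 0.4602 -0.2681]
top0 7 (array([ 0.4317, -0.2957]), np.float64(0.0519)) [ 0.4056 -0.3221] [ 0.4578 -0.2681]
top0 9 (array([ 0.4324, -0.2958]), np.float64(0.0447)) [ 0.4058 -0.322 ] [ 0.4577 -0.2704]
side4 5 (array([ 0.444 , -0.3117]), np.float64(0.254)) [ 0.3392 -0.4742] [ 0.5592 -0.1526]
side4 7 (array([ 0.444 , -0.3117]), np.float64(0.254)) [ 0.3392 -0.4742] [ 0.5592 -0.1526]
side4 9 (array([ 0.444 , -0.3117]), np.float64(0.254)) [ 0.3392 -0.4742] [ 0.5592 -0.1526]
t 32.0 pos [ 0.4721 -0.0532  0.1104] shift [ 70.4 241.8  40. ] turn -0.0 tilt -1.0 F [0.6 0.1 0.2] w 0.751 j6 1.3
```

View pics/pl.png

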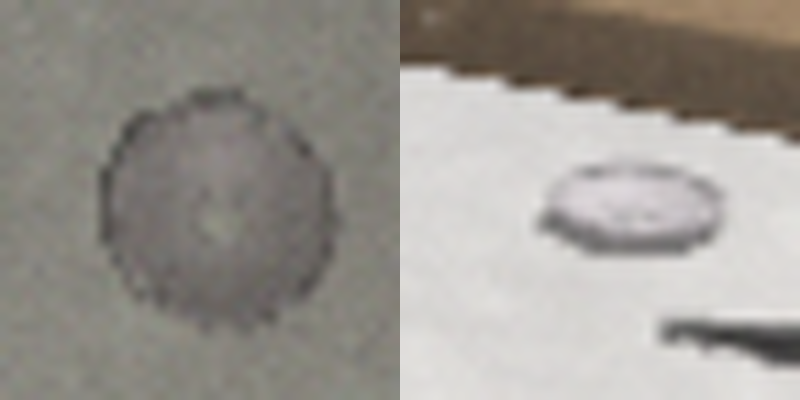

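Call:
play_rows --pt "0 55 9 0 -0.5" --pt "0 110 18 0 -0.5" --pt "0 165 27 0 -0.5" --pt "20 215 36 0 -0.5" --pt "50 243 40 0 -0.5" --pt "70 243 40 0 -0.5" --pt "70 243 40 0 -0.5" --pt "70 243 40 0 -0.5"

```text
time: 33.0
tool_pos: [0.4327, -0.2949, 0.0411]
tool_rot: [-0.0, 0.707, -0.001, -0.707]
contact_force: [0.8, -0.8, 0.6]
gripper_width: 0.748
```

```bash
python3 - <<'E'
from h import *
to(.432,-.296,-.001)
E
```

```text
t 33.0 pos [ 0.4327 -0.2949  0.0411] shift [42.1  1.1  0.7] turn -0.001 tilt -1.0 F [ 0.8 -0.8  0.6] w 0.748 j6 0.83
```

Call:
play_rows --pt "25 1 0 0 -0.5" --pt "36 1 0 0 -0.5" --pt "41 1 0 0 -0.5" --pt "41 1 0 0 0.3" --pt "41 1 0 0 0.3" --pt "41 1 0 0 0.3" --pt "41 1 0 0 0.3"

```text
time: 33.88
tool_pos: [0.4329, -0.2963, 0.0002]
tool_rot: [-0.0, 0.708, -0.001, -0.707]
contact_force: [-0.4, -0.1, 5.6]
gripper_width: 0.563
```

Call:
play_rows --pt "0 0 0 0 -0.4" --pt "0 0 0 0 -0.4" --pt "0 0 0 0 -0.4" --pt "0 0 0 -0.18 -0.4" --pt "0 0 0 -0.36 -0.4" --pt "0 0 0 -0.54 -0.4" --pt "0 0 0 -0.72 -0.4" --pt "0 0 0 -0.9 -0.4"

```text
time: 34.88
tool_pos: [0.432, -0.2956, -0.0009]
tool_rot: [-0.309, -0.636, -0.309, 0.636]
contact_force: [-0.2, -0.8, -0.5]
gripper_width: 0.699
```

Call:
play_rows --pt "0 0 0 -0.18 -0.4" --pt "0 0 0 -0.36 -0.4" --pt "0 0 0 -0.54 -0.4" --pt "0 0 0 -0.67 -0.4" --pt "0 0 0 -0.67 0.3" --pt "0 0 0 -0.67 0.3" --pt "0 0 0 -0.67 0.3" --pt "0 0 0 -0.67 0.3"

```text
time: 35.88
tool_pos: [0.4324, -0.2959, 0.0]
tool_rot: [-0.499, -0.501, -0.499, 0.501]
contact_force: [-0.9, 0.4, 5.0]
gripper_width: 0.562
```

```bash
python3 - <<'E'
from h import *
to(.503,.1125,.09,0)
E
```

```text
t 35.88 pos [ 0.4324 -0.2959  0.    ] shift [ -90.    68.9 -408.7] turn -0.004 tilt -1.0 F [-0.9  0.4  5. ] w 0.562 j6 -0.74
```

Call:
play_rows --pt "-45 0 0 0 0.3" --pt "-88 5 -30 0 0.3" --pt "-90 15 -88 0 0.3" --pt "-90 25 -146 0 0.3" --pt "-90 35 -204 0 0.3" --pt "-90 45 -262 0 0.3" --pt "-90 55 -320 0 0.3" --pt "-90 64 -370 0 0.3"

```text
time: 36.88
tool_pos: [0.4967, 0.0762, 0.0892]
tool_rot: [0.499, 0.501, 0.499, -0.501]
contact_force: [0.7, -0.7, 0.1]
gripper_width: 0.563
```

Call:
play_rows --pt "0 3 -25 0 0.3" --pt "0 5 -39 0 0.3" --pt "0 5 -39 0 0.3" --pt "0 5 -39 0 0.3"

```text
time: 37.38
tool_pos: [0.5019, 0.1122, 0.0891]
tool_rot: [-0.499, -0.501, -0.499, 0.501]
contact_force: [0.7, -0.1, -1.3]
gripper_width: 0.562
```

```bash
python3 - <<'E'
from h import *
to(.503,.1125,.066,0)
g=grab('side')
u,v=map(int,pix(g,[.504,.109,.07]))
w=g['img'][v-30:v+30,u-30:u+30];save(cv2.resize(w,(480,480),interpolation=cv2.INTER_CUBIC),'dp.png')
E
```

```text
t 37.38 pos [0.5019 0.1122 0.0891] shift [23.1  1.1 -0.3] turn -0.004 tilt -1.0 F [ 0.7 -0.1 -1.3] w 0.562 j6 0.08
```

View pics/dp.png

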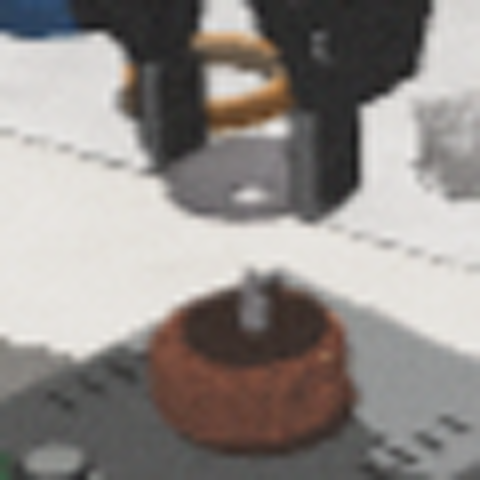

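Call:
play_rows --pt "16 1 0 0 0.3" --pt "22 1 0 0 0.3" --pt "25 1 0 0 0.3" --pt "28 1 0 0 0.3" --pt "31 1 0 0 0.3" --pt "33 1 0 0 0.3" --pt "33 1 0 0 0.3"

```text
time: 38.3
tool_pos: [0.5029, 0.1131, 0.0562]
tool_rot: [-0.499, -0.5, -0.5, 0.501]
contact_force: [-0.7, 0.2, 0.7]
gripper_width: 0.565
```

Call:
play_rows --pt "3 0 0 0 0.3" --pt "5 0 0 0 0.3" --pt "7 0 0 0 0.3" --pt "8 0 0 0 0.3" --pt "9 0 0 0 0.3" --pt "9 0 0 0 0.3"

```text
time: 39.05
tool_pos: [0.5031, 0.1131, 0.0481]
tool_rot: [-0.499, -0.5, -0.5, 0.501]
contact_force: [-2.9, -0.6, 5.4]
gripper_width: 0.565
```

Seated at the expected height; release, lift and back off.

Call:
play_rows --pt "0 0 0 0 -0.4" --pt "0 0 0 0 -0.4" --pt "0 0 0 0 -0.4" --pt "-50 0 0 0 -0.4" --pt "-90 0 0 0 -0.4" --pt "-90 0 60 0 -0.4" --pt "-90 0 120 0 -0.4" --pt "-90 0 120 0 -0.4"

```text
time: 40.05
tool_pos: [0.5028, -0.01, 0.1375]
tool_rot: [-0.498, -0.502, -0.498, 0.502]
contact_force: [-0.1, 1.0, 0.3]
gripper_width: 0.701
```

```bash
python3 - <<'E'
from h import *
o=[];to(0,0,0)
for n in('side','top'):
    g=grab(n);u,v=map(int,pix(g,[.504,.111,.04]))
    o.append(cv2.resize(g['img'][v-30:v+30,u-30:u+30],(400,400),interpolation=cv2.INTER_CUBIC))
    P=pts(g);m=(g['range_z']>0)&(np.hypot(P[...,0]-.503,P[...,1]-.112)<.035)&(P[...,2]>.05)&(P[...,2]<.06)
    print(n,m.sum(),P[m].min(0).round(4),P[m].max(0).round(4),P[m].mean(0).round(4))
save(np.hstack(o),'end.png')
E
```

```text
t 40.05 pos [ 0.5028 -0.01    0.1375] shift [ 137.2 -502.9   -6.3] turn 1.563 tilt -1.0 F [-0.1  1.   0.3] w 0.701 j6 -0.16
side 173 [0.4757 0.0838 0.05  ] [0.5282 0.1383 0.0599] [0.5036 0.1096 0.0546]
top 99 [0.5025 0.0881 0.0501] [0.5298 0.1239 0.0599] [0.5185 0.1053 0.0534]
```

View pics/end.png

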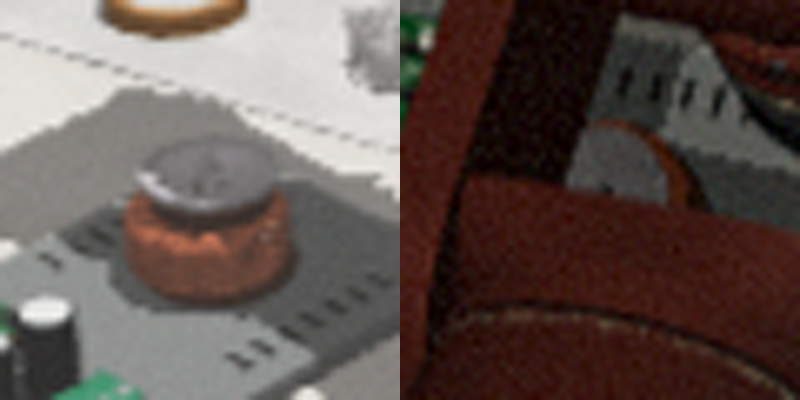

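```bash
python3 -c "
from plant import manip
print(manip.job_done())"
```

```text
the job is handed in; nothing more can be done
None
```

I built the stack on the stud in the order asked: large pad, sleeve, coil, small pad, then the steel dished plate with its hollow side up. I handed it in at about 40 s of the 131 s; it gave no verdict.

**Seating:** The sleeve, coil, small pad and plate each met a contact force within about 0.2 mm of the expected height. For the large pad I didn't read the force as it touched down, so I confirmed it from the side picture and from where the parts above it came to rest.

**Last look:** The side picture shows the plate level and the gripper clear of everything. The rim measured centred at about (0.502, 0.111) m, within about 2 mm of where I placed the sleeve over the stud. The arm hid part of the stack from the top camera, so the final check is mostly from the side.

**What went wrong or disagreed:**
- **Large pad:** the first grasp closed on top of the pad because the fingers were too high. I lifted, went lower and regripped.
- **Cameras:** the two views differed by up to 5 mm on the large pad's position, and the stud estimates varied by a similar amount. I used a compromise position for the stud, and the sleeve went on without any contact force.
- **Tape, transformer and heatsink:** I kept clear of them but did not measure them again at the end.

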